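Test a stop strip by running a fingertip along it

TASK

Test the black L-shaped safety strip on the desk: starting at the free end of its long leg, run the fingertips in one stroke, without lifting off, along the top of the strip, round the corner, to the free end of the short leg, pushing the sprung strip in a little all the way but never down to its stop. Do not pick up or shift the strip unit or the things near it, and let the strip spring back up at the end.

Things in the scene. Friction and masses are not known exactly. Their poses are not given: they have to be found in the camera images.
- strip_unit: L-shaped stop strip, 0.95 kg, loose on the desk: black bar (14 mm wide, flat top 34 mm above the desk) in a metal channel 26 mm wide, 20 mm high. Origin: underside at the corner, where the legs' centre lines meet; z up. Long leg along its +y: bar to 156 mm, channel to 163, grey round stub to 175. Short leg along +x: bar to 96 mm, channel to 103
- touch_strip (a joint): how far the whole black bar is pushed down into its channel, m: 0 = up (top 34 mm above the desk), 0.010 = down on its stop. The bar stays level wherever it is pressed and springs back by itself; it starts to move at about 0.5 N, gains 0.5 N per mm and takes about 5.5 N at the stop.
- long_end (a point): middle of the bar's top edge at the free end of the long leg (fixed to the unit, at the height of the bar when up, 34 mm)
- corner (a point): the point on the bar's top where the centre lines of the legs meet (fixed to the unit, 34 mm high)
- short_end (a point): middle of the bar's top edge at the free end of the short leg (fixed to the unit, 34 mm high)
- burner_cap: small white cap, 31 mm across and 30 mm high, standing in the angle between the legs; origin at the centre of its underside. Leave alone
- tape_roll: roll of beige tape lying flat, 67 mm across, 19 mm high, to the left of the strip; origin at the centre of its underside. Leave alone
- ball_pen: pen, 139 x 12 x 10 mm, lying on the desk beyond the strip; origin under its middle, its length along its y. Leave alone

How it is judged:
By the outcome, as a careful person would: the job done as asked, in the order asked, and still so for the second after the job is handed in, with the robot touching nothing.
It also fails if it takes over 48 s, if anything falls off the work surface, if the arm or the gripper's body presses on something with over 40 N, if the wrist force passes 120 N, or if a joint passes its speed limit or range.

ROBOT

A 6-joint arm with a two-finger parallel gripper is mounted at the origin on a cart in front of the work surface, level with it; the furniture and walls round the work are solid. World frame = base frame: x ahead of the robot, y to its left, z up, the work surface at z = 0. Lengths are in mm, angles in rad, forces in N, time in s.
With the tool pointing down it reaches from about 275 to 1000 mm from the base axis. Payload 8.4 kg.
Tool frame: the origin (TCP) lies on the mounting face of the last link; the fingertips stand 173 mm ahead of it and the grasp point (between the pads) lies 155 mm ahead of it; z points along the fingers, y is the line along which they close (so a half turn about z gives the same grasp; the last joint's range is limited). The gripper opens to 85 mm and grips with 20 to 120 N. Pads are 22 mm wide; open, the fingers measure 114 mm over their backs; the gripper's body (76 mm by 85 mm) begins 54 mm behind the grasp point. The pads swing forward as they close: fully open they stand 13 mm farther back than shut.
Start: joints at [1.209, 0.353, 1.633, -0, 1.155, -0.002], TCP at [220.054, 584.984, 404.681] pointing down, gripper open.
Joint ranges: [-2.63, 2.63], [-0.92, 2.1], [0.06, 2.66], [-1.3, 4.44], [0, 2.69], [-3.02, 3.02]. Speed limits (rad/s): [2.22, 2.22, 2.79, 3.14, 3.14, 3.14].

INTERFACE

Orientations are given as [roll, pitch, yaw] about the fixed x, y, z axes, in that order (R = Rz(yaw) Ry(pitch) Rx(roll)).
In Python, from rig import r gives the robot as it stands.
- The arm moves only by the tool apply_moves, never from a script. Its argument "deltas" is a list of rows, each an object with "claw": the gripper command: -1 is fully open, 1 is shut, values between are in proportion; "delta_pos": the shift along the tool's x, y, z in cm, a list of three; "yaw": the turn about the tool's z in rad. In form: [{"claw": claw, "delta_pos": [tx, ty, tz], "yaw": yaw}, ...]. A call has 1 to 8 rows; each row shifts and turns the commanded pose from where the row before left it, along the tool's axes as they then stand; what a row does not reach is not made up. A row lasts 1/8 s, in which the tool goes at most 62.5 mm and 10.7 degrees, less where a joint would pass 70% of its speed; a pose out of reach is approached as far as the arm can. A call with a gripper value outside its range is refused whole. The fingers move at their own pace and stop on an object; "grip_force" is the grip in N (left out, the last holds). Time passes only in rows, so rows that do not move let the fingers close. It gives the time, the measured TCP pose, the force, the opening and the grip force at its end, in the units of the state.
- r.sense(): the state, without advancing time (a new reading comes with each control period).
- r.grab_frame(name): name is "side" or "top"; returns a dict with "img" (400x640x3 uint8, blue, green, red), "z_map" (400x640 float32, mm along the optical axis (not along the pixel's ray), 0 where there is no reading), "fx", "fy", "cx", "cy" (pixels), "dist" ([k1, k2, p1, p2, k3] as OpenCV has them; the pictures are not rectified), "eye" and "rotation" of the camera in the world. Camera axes: x right, y up, looking along -z (the intrinsics and any distortion apply to the point x, -y, -z); pixel columns grow to the right and rows downward; lengths in mm; the calibration is good to about 2 mm. A picture is of the moment at which its call begins.
- r.sign_off(): hands the job in; it is judged then, once.
The state is a dict: "clock": time; "qpos": joint angles; "qvel": joint speeds; "joint_efforts": joint torques, N m; "eef_pos": TCP position; "tcp_rot": TCP orientation; "contact_force": force on the tool from outside, world axes, zero at the start; "wrist_torque": the same for the moment, N m; "opening": opening from 0.0 (shut) to 1.0 (fully open); "grasp_force": force on a finger pad.
Only numpy, scipy, OpenCV 4.12 (cv2) and the standard library are available. Lean on these libraries where they do the work, as an engineer would, in place of code of your own. Each camera call takes 0.05 s, during which the arm holds its last target. There are 200 camera calls.

## Working session

There is one attempt and no reset: what is moved stays moved. The work goes in short steps, Python scripts to look and compute and a tool call to move; the robot and the scene stay as the last step left them, time stands still between calls to the robot, and variables do not carry over. Pictures are saved under pics/ and viewed, at most 10 in all, crops included, and the job is handed in when it is done.

Besides the shell and the picture viewer there is one more tool, called after "Call:" in YAML: its name, and indented under it one key for each argument. apply_moves: Moves the arm, as the interface text tells. Its arguments: {"type":"object","properties":{"deltas":{"type":"array"},"grip_force":{"type":"number"}},"required":["deltas"]}

```bash
mkdir -p pics; ls
python3 - <<'E'
from rig import r
import cv2,pickle
print(r.sense())
for n in("top","side"):
    f=r.grab_frame(n); cv2.imwrite(f"pics/{n}0.png",f["img"]); pickle.dump(f,open(f"{n}0.pkl","wb"))
    print(n,f["fx"],f["fy"],f["cx"],f["cy"],f["dist"],f["eye"],f["rotation"])
E
```

```text
pics
{'clock': 0.0, 'qpos': array([ 1.20858432e+00,  3.53671102e-01,  1.63409288e+00, -6.60221214e-06,
        1.15519364e+00, -2.41911382e-03]), 'qvel': array([ 0.00028512,  0.00046304, -0.00025361,  0.00088832, -0.00090743,
       -0.00054785]), 'joint_efforts': array([ 3.14255667e-03, -6.05261207e+01, -3.42078602e+01,  9.15475857e-05,
        9.22510866e-03, -5.87787167e-05]), 'eef_pos': array([219.98648766, 584.77625162, 403.96482883]), 'tcp_rot': array([-3.14022767e+00,  2.73450279e-06,  2.78180244e+00]), 'contact_force': array([ 0.36625844,  0.38609679, -0.11094392]), 'wrist_torque': array([-0.04274648, -0.02613909,  0.02884932]), 'grasp_force': 0.0, 'opening': 0.9988594314370091}
top 448.5700284686674 448.5700284686674 319.3898685378269 202.72414419494632 [0.00099579 0.         0.         0.         0.        ] [424.89344628 108.33169228 899.99310767] [ 0.19681136 -0.01832039 -1.57578229]
side 501.19959933113984 501.19959933113984 321.2820580019805 201.14170578870642 [-0.1334236  0.         0.         0.         0.       ] [233.72598265 455.26855561 765.92971574] [ 0.60866955  0.01514388 -2.3991003 ]
```

View pics/top0.png

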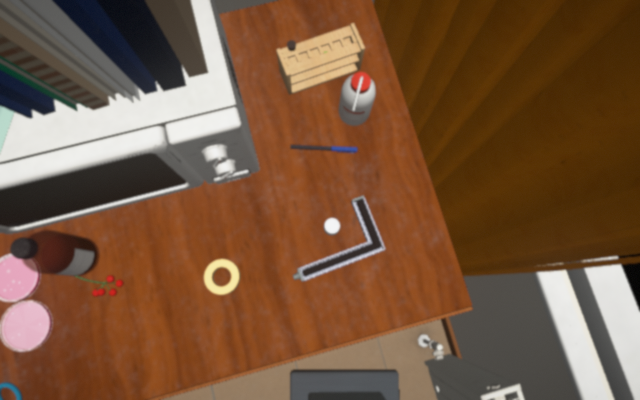

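View pics/side0.png

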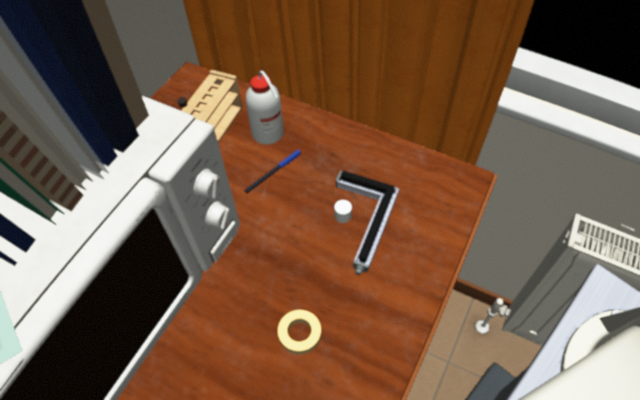

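```bash
cat > h.py <<'E'
import numpy as np,cv2
from scipy.spatial.transform import Rotation as R
def rays(f,px):
    K=np.array([[f["fx"],0,f["cx"]],[0,f["fy"],f["cy"]],[0,0,1]])
    n=cv2.undistortPoints(np.float64(px).reshape(-1,1,2),K,np.array(f["dist"],float)).reshape(-1,2)
    d=np.c_[n[:,0],-n[:,1],-np.ones(len(n))]
    return d@R.from_euler("xyz",f["rotation"]).as_matrix().T
def plane(f,px,z):
    d=rays(f,px);e=np.array(f["eye"]);return e+d*((z-e[2])/d[:,2])[:,None]
def depth(f,px):
    px=np.int32(px);z=f["z_map"][px[:,1],px[:,0]];return np.array(f["eye"])+rays(f,px)*z[:,None]
E
python3 - <<'E'
from h import *
import pickle
for n,(x0,x1,y0,y1) in dict(top=(285,395,185,290),side=(325,410,160,285)).items():
    f=pickle.load(open(n+"0.pkl","rb"));im=f["img"]
    m=np.zeros(im.shape[:2],np.uint8);m[y0:y1,x0:x1]=(im[y0:y1,x0:x1].max(2)<55)*255
    k,l,s,c=cv2.connectedComponentsWithStats(m);i=1+np.argmax(s[1:,4]);print(n,s[i])
    v,u=np.nonzero(l==i);px=np.c_[u,v]
    D=depth(f,px);print("z pct",np.percentile(D[:,2],[5,25,50,75,95]).round(1))
    P=plane(f,px,34)[:,:2]
    top=np.abs(D[:,2]-34)<4; print(len(P),top.sum())
    for name,Q in(("all",P),("depth-top",P[top])):
        # corner guess: vertex farthest from hull chord; split legs iteratively
        tri=cv2.minEnclosingTriangle(np.float32(Q).reshape(-1,1,2))[1].reshape(3,2)
        ang=[]
        for j in range(3):
            a=tri[(j+1)%3]-tri[j];b=tri[(j+2)%3]-tri[j];ang.append(abs(a@b/np.linalg.norm(a)/np.linalg.norm(b)))
        j=int(np.argmin(ang));C=tri[j];a,b=tri[(j+1)%3]-C,tri[(j+2)%3]-C
        if np.linalg.norm(a)<np.linalg.norm(b):a,b=b,a
        a=a/np.linalg.norm(a);b=b/np.linalg.norm(b)
        for _ in range(6):
            da,db=(Q-C)@a,(Q-C)@b
            A=Q[(da>20)&(abs(db)<18)];B=Q[(db>20)&(abs(da)<18)]
            la=cv2.fitLine(np.float32(A),cv2.DIST_L2,0,.01,.01).ravel();lb=cv2.fitLine(np.float32(B),cv2.DIST_L2,0,.01,.01).ravel()
            a=la[:2]*np.sign(la[:2]@a);b=lb[:2]*np.sign(lb[:2]@b)
            t=np.linalg.solve(np.c_[a,-b],lb[2:]-la[2:]);C=la[2:]+t[0]*a
        da,db=(Q-C)@a,(Q-C)@b
        print(name,"C",C.round(1),"long dir",np.degrees(np.arctan2(a[1],a[0])).round(2),"short",np.degrees(np.arctan2(b[1],b[0])).round(2),
         "ext",da.min().round(1),da.max().round(1),db.min().round(1),db.max().round(1),"w",((A-C)@b).std().round(2)*3.46,((B-C)@a).std().round(2)*3.46)
f=pickle.load(open("side0.pkl","rb"));g=pickle.load(open("top0.pkl","rb"))
print(plane(g,[(332,226)],30),plane(f,[(343,206)],30))
E
```

```text
top [304 201  76  73 445]
z pct [32.5 34.2 35.1 36.3 37.6]
445 431
all C [514.2 -19.4] long dir 110.5 short 20.75 ext -4.4 150.2 -2.8 92.6 w 5.6743999999999994 8.7538
depth-top C [514.2 -19.4] long dir 110.49 short 20.72 ext -4.2 150.2 -2.8 92.7 w 5.6743999999999994 8.822999999999999
side [340 172  54  90 917]
z pct [25.  31.6 33.1 34.1 35.7]
917 766
all C [512.5 -14.4] long dir 110.7 short 20.48 ext -9.6 155.7 -7.1 93.2 w 11.279599999999999 18.7532
depth-top C [513.4 -17.8] long dir 110.46 short 21.04 ext -6.2 154.4 -6.1 93.6 w 11.3142 13.1826
[[551.78967676  67.0538736   30.        ]] [[552.93399597  66.82105734  30.        ]]
```

The pictures show the strip's corner at about (378,245) in the top view, with the long leg running to (300,275) and the short leg to (360,200). Both views agree: corner ≈ (514, -18.5), long leg at 110.5°, short leg at 20.6°. The cap stands about 50 mm clear of both legs. I'll now shut the gripper and move above the long end.

Call:
apply_moves:
  deltas:
    - {"claw": 1, "delta_pos": [-3.2, -2.9, 0], "yaw": 0}
    - {"claw": 1, "delta_pos": [-3.2, -2.9, 0], "yaw": 0}
    - {"claw": 1, "delta_pos": [-3.2, -2.9, 0], "yaw": 0}
    - {"claw": 1, "delta_pos": [-3.2, -2.9, 0], "yaw": 0}
    - {"claw": 1, "delta_pos": [-3.2, -2.9, 0], "yaw": 0}
    - {"claw": 1, "delta_pos": [-3.2, -2.9, 0], "yaw": 0}
    - {"claw": 1, "delta_pos": [-3.2, -2.9, 0], "yaw": 0}
    - {"claw": 1, "delta_pos": [-3.2, -2.9, 0], "yaw": 0}
  grip_force: 20

```text
clock: 1.1
eef_pos: [378.3, 276.4, 404.5]
tcp_rot: [-3.141, -0.0, 2.782]
contact_force: [0.5, -0.9, 0.4]
opening: -0.002
grasp_force: 0.0
```

Call:
apply_moves:
  deltas:
    - {"claw": 1, "delta_pos": [-3.2, -2.9, 0], "yaw": 0}
    - {"claw": 1, "delta_pos": [-3.2, -2.9, 0], "yaw": 0}
    - {"claw": 1, "delta_pos": [-3.2, -2.9, 0], "yaw": 0}
    - {"claw": 1, "delta_pos": [0, 0, 3], "yaw": 0.17}
    - {"claw": 1, "delta_pos": [0, 0, 3], "yaw": 0.17}
    - {"claw": 1, "delta_pos": [0, 0, 3], "yaw": 0.17}
    - {"claw": 1, "delta_pos": [0, 0, 3], "yaw": 0.17}
    - {"claw": 1, "delta_pos": [0, 0, 2], "yaw": 0.17}

```text
clock: 2.1
eef_pos: [436.7, 162.3, 263.2]
tcp_rot: [-3.14, 0.0, 1.926]
contact_force: [-0.8, 0.1, -0.5]
opening: -0.0
grasp_force: 0.0
```

Call:
apply_moves:
  deltas:
    - {"claw": 1, "delta_pos": [0, 0, 0], "yaw": 0}
    - {"claw": 1, "delta_pos": [0, 0, 0], "yaw": 0}

```text
clock: 2.35
eef_pos: [437.5, 162.6, 265.3]
tcp_rot: [3.141, -0.0, 1.935]
contact_force: [0.4, -0.0, -0.1]
opening: 0.0
grasp_force: 0.0
```

Call:
apply_moves:
  deltas:
    - {"claw": 1, "delta_pos": [-2.0, 0.4, 1.5], "yaw": 0}
    - {"claw": 1, "delta_pos": [-2.0, 0.4, 1.5], "yaw": 0}
    - {"claw": 1, "delta_pos": [0, 0, 0], "yaw": 0}
    - {"claw": 1, "delta_pos": [0, 0, 0], "yaw": 0}

```text
clock: 2.85
eef_pos: [459.0, 128.2, 235.5]
tcp_rot: [3.141, -0.0, 1.933]
contact_force: [0.2, -0.1, -0.6]
opening: -0.004
grasp_force: 0.0
```

Run:
```python
from h import *
from rig import r
import pickle
S=[]
for n in("top","side","top","side"):
    f=r.grab_frame(n);s=r.sense();S.append(np.r_[s["eef_pos"],s["tcp_rot"][2],s["contact_force"]]);print(S[-1].round(2))
    pickle.dump(f,open(n+"1.pkl","wb"))
    c=f["img"][150:300,270:420] if n=="top" else f["img"][140:300,300:460]
    cv2.imwrite("pics/%s1.png"%n,cv2.resize(c,None,fx=3,fy=3,interpolation=cv2.INTER_CUBIC))
a,b=cv2.imread("pics/top1.png"),cv2.imread("pics/side1.png")
h=450;cv2.imwrite("pics/both1.png",np.hstack([cv2.resize(a,(400,400)),cv2.resize(b,(400,400))]))
print(np.mean(S,0).round(2))
# expected pixel of long_end
C=np.array([514,-18.5,34]);u=np.radians(110.5)
```

```text
[ 4.5891e+02  1.2831e+02  2.3557e+02  1.9300e+00  3.0000e-01  1.5000e-01
 -8.0000e-02]
[ 4.5885e+02  1.2837e+02  2.3552e+02  1.9300e+00 -1.1100e+00 -6.1000e-01
  4.4000e-01]
[4.5883e+02 1.2837e+02 2.3542e+02 1.9300e+00 1.3000e-01 5.0000e-02
 2.0000e-01]
[ 4.5879e+02  1.2837e+02  2.3530e+02  1.9300e+00 -2.3000e-01 -2.6000e-01
 -3.4000e-01]
[ 4.5884e+02  1.2835e+02  2.3545e+02  1.9300e+00 -2.3000e-01 -1.7000e-01
  5.0000e-02]
```

View pics/both1.png

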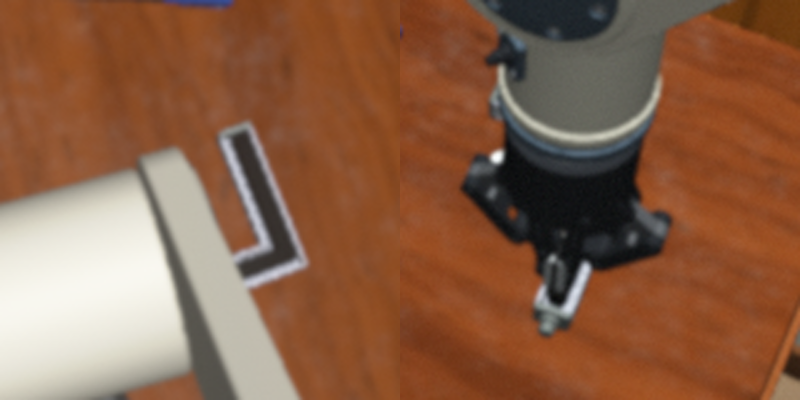

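Both crops show the shut fingertips, at about (557,295) in the right crop, directly over the long leg's free end and lined up with the leg. I'll descend now.

Call:
apply_moves:
  deltas:
    - {"claw": 1, "delta_pos": [-0.1, 0, 1.3], "yaw": 0}
    - {"claw": 1, "delta_pos": [-0.1, 0, 1.3], "yaw": 0}
    - {"claw": 1, "delta_pos": [0, 0, 0], "yaw": 0}
    - {"claw": 1, "delta_pos": [0, 0, 0], "yaw": 0}

```text
clock: 3.55
eef_pos: [459.4, 126.0, 208.3]
tcp_rot: [-3.141, -0.0, 1.932]
contact_force: [-0.2, 0.9, 0.5]
opening: -0.001
grasp_force: 0.0
```

Call:
apply_moves:
  deltas:
    - {"claw": 1, "delta_pos": [0, 0, 0.2], "yaw": 0}
    - {"claw": 1, "delta_pos": [0, 0, 0], "yaw": 0}
    - {"claw": 1, "delta_pos": [0, 0, 0], "yaw": 0}

```text
clock: 3.92
eef_pos: [459.6, 126.0, 206.9]
tcp_rot: [3.141, 0.0, 1.932]
contact_force: [0.9, 0.1, 0.2]
opening: -0.001
grasp_force: 0.4
```

Call:
apply_moves:
  deltas:
    - {"claw": 1, "delta_pos": [0, 0, 0.2], "yaw": 0}
    - {"claw": 1, "delta_pos": [0, 0, 0], "yaw": 0}
    - {"claw": 1, "delta_pos": [0, 0, 0], "yaw": 0}

```text
clock: 4.3
eef_pos: [459.6, 126.0, 204.7]
tcp_rot: [3.141, 0.0, 1.932]
contact_force: [-1.0, -0.4, 2.1]
opening: 0.002
grasp_force: 0.9
```

Call:
apply_moves:
  deltas:
    - {"claw": 1, "delta_pos": [0, 0, 0.2], "yaw": 0}
    - {"claw": 1, "delta_pos": [0, 0, 0], "yaw": 0}
    - {"claw": 1, "delta_pos": [0, 0, 0], "yaw": 0}

```text
clock: 4.68
eef_pos: [459.6, 126.1, 202.7]
tcp_rot: [3.141, 0.0, 1.932]
contact_force: [1.1, 0.1, 2.9]
opening: -0.003
grasp_force: 1.4
```

Run:
```python
from rig import r
import numpy as np
S=[]
for i in range(4):
    r.grab_frame("side");s=r.sense();S.append(np.r_[s["eef_pos"],s["tcp_rot"][2],s["contact_force"]])
print(np.mean(S,0).round(2),s["clock"])
```

```text
[4.5962e+02 1.2603e+02 2.0274e+02 1.9300e+00 4.2000e-01 3.2000e-01
 2.4300e+00] 4.875
```

Call:
apply_moves:
  deltas:
    - {"claw": 1, "delta_pos": [-0.5, 0, 0], "yaw": 0}
    - {"claw": 1, "delta_pos": [-0.7, 0, 0], "yaw": 0}
    - {"claw": 1, "delta_pos": [-0.7, 0, 0], "yaw": 0}
    - {"claw": 1, "delta_pos": [-0.7, 0, 0], "yaw": 0}
    - {"claw": 1, "delta_pos": [-0.7, 0, 0], "yaw": 0}
    - {"claw": 1, "delta_pos": [-0.7, 0, 0], "yaw": 0}
    - {"claw": 1, "delta_pos": [-0.7, 0, 0], "yaw": 0}
    - {"claw": 1, "delta_pos": [-0.3, 0, 0], "yaw": 0}

```text
clock: 5.88
eef_pos: [477.4, 78.8, 202.7]
tcp_rot: [3.142, 0.0, 1.931]
contact_force: [-0.5, 2.7, 2.6]
opening: -0.0
grasp_force: 1.5
```

```bash
cat > chk.py <<'E'
import sys,pickle
from h import *
from rig import r
f=r.grab_frame("top");g=pickle.load(open("top0.pkl","rb"))
def pts(f):
    # short leg + corner region seen from above, bar-black pixels
    m=np.zeros((400,640),bool);m[190:262,345:395]=f["img"][190:262,345:395].max(2)<55
    v,u=np.nonzero(m);return plane(f,np.c_[u,v],34)
A,B=pts(g),pts(f);print(len(A),len(B),A.mean(0).round(1),B.mean(0).round(1))
s=r.sense();print(s["clock"],s["eef_pos"].round(1),s["contact_force"].round(2))
n=sys.argv[1];h=r.grab_frame("side")
cv2.imwrite(n,np.hstack([cv2.resize(x["img"][y:y+150,q:q+150],(400,400),interpolation=2) for x,y,q in((f,150,270),(h,140,310))]))
E
python3 chk.py pics/mid.png
```

```text
Traceback (most recent call last):
  File "chk.py", line 9, in <module>
    A,B=pts(g),pts(f);print(len(A),len(B),A.mean(0).round(1),B.mean(0).round(1))
               ~~~^^^
  File "chk.py", line 8, in pts
    v,u=np.nonzero(m);return plane(f,np.c_[u,v],34)
                             ~~~~~^^^^^^^^^^^^^^^^^
  File "h.py", line 9, in plane
    d=rays(f,px);e=np.array(f["eye"]);return e+d*((z-e[2])/d[:,2])[:,None]
  File "h.py", line 5, in rays
    n=cv2.undistortPoints(np.float64(px).reshape(-1,1,2),K,np.array(f["dist"],float)).reshape(-1,2)
      ~~~~~~~~~~~~~~~~~~~^^^^^^^^^^^^^^^^^^^^^^^^^^^^^^^^^^^^^^^^^^^^^^^^^^^^^^^^^^^^
cv2.error: OpenCV(4.12.0) /io/opencv/modules/calib3d/src/undistort.dispatch.cpp:347: error: (-215:Assertion failed) CV_IS_MAT(_src) && CV_IS_MAT(_dst) && (_src->rows == 1 || _src->cols == 1) && (_dst->rows == 1 || _dst->cols == 1) && _src->cols + _src->rows - 1 == _dst->rows + _dst->cols - 1 && (CV_MAT_TYPE(_src->type) == CV_32FC2 || CV_MAT_TYPE(_src->type) == CV_64FC2) && (CV_MAT_TYPE(_dst->type) == CV_32FC2 || CV_MAT_TYPE(_dst->type) == CV_64FC2) in function 'cvUndistortPointsInternal'
```

The arm now hides the strip from the top camera, so I'll check with the side view, before against now.

```bash
cat > chk.py <<'E'
import sys,pickle,cv2,numpy as np
from rig import r
h=r.grab_frame("side");g=pickle.load(open("side0.pkl","rb"))
F=[];
s=r.sense();print(s["clock"],s["eef_pos"].round(1),s["contact_force"].round(2))
cv2.imwrite(sys.argv[1],np.hstack([cv2.resize(x["img"][145:295,310:460],(400,400),interpolation=2) for x in(g,h)]))
E
python3 chk.py pics/mid.png
```

```text
5.975 [477.4  78.8 202.7] [-0.16 -3.05  3.48]
```

View pics/mid.png

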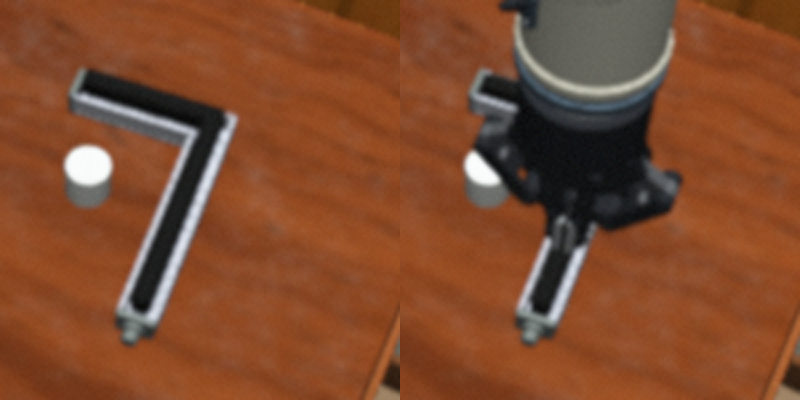

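The stub is at the same place before and after ((128,333) and (530−400,333)), so the unit hasn't shifted, and the bar is visibly pressed under the fingertips. I'll continue to the corner.

Call:
apply_moves:
  deltas:
    - {"claw": 1, "delta_pos": [-0.5, 0, 0], "yaw": 0}
    - {"claw": 1, "delta_pos": [-0.7, 0, 0], "yaw": 0}
    - {"claw": 1, "delta_pos": [-0.7, 0, 0], "yaw": 0}
    - {"claw": 1, "delta_pos": [-0.7, 0, 0], "yaw": 0}
    - {"claw": 1, "delta_pos": [-0.7, 0, 0], "yaw": 0}
    - {"claw": 1, "delta_pos": [-0.7, 0, 0], "yaw": 0}
    - {"claw": 1, "delta_pos": [-0.7, 0, 0], "yaw": 0}
    - {"claw": 1, "delta_pos": [-0.3, 0, 0], "yaw": 0}

```text
clock: 6.98
eef_pos: [495.0, 32.0, 202.7]
tcp_rot: [3.142, 0.0, 1.931]
contact_force: [-0.5, 2.5, 3.1]
opening: -0.001
grasp_force: 1.5
```

Call:
apply_moves:
  deltas:
    - {"claw": 1, "delta_pos": [-0.5, 0, 0], "yaw": 0}
    - {"claw": 1, "delta_pos": [-0.7, 0, 0], "yaw": 0}
    - {"claw": 1, "delta_pos": [-0.7, 0, 0], "yaw": 0}
    - {"claw": 1, "delta_pos": [-0.7, 0, 0], "yaw": 0}
    - {"claw": 1, "delta_pos": [-0.7, 0, 0], "yaw": 0}
    - {"claw": 1, "delta_pos": [-0.7, 0, 0], "yaw": 0}
    - {"claw": 1, "delta_pos": [-0.7, 0, 0], "yaw": 0}
    - {"claw": 1, "delta_pos": [-0.5, 0, 0], "yaw": 0}

```text
clock: 7.98
eef_pos: [513.4, -16.6, 202.7]
tcp_rot: [3.142, 0.0, 1.932]
contact_force: [-0.8, 1.6, 2.3]
opening: -0.0
grasp_force: 1.5
```

Call:
apply_moves:
  deltas:
    - {"claw": 1, "delta_pos": [0, 0, 0], "yaw": 0}

```text
clock: 8.1
eef_pos: [513.5, -16.7, 202.7]
tcp_rot: [3.141, 0.001, 1.932]
contact_force: [0.1, -1.4, 2.5]
opening: -0.001
grasp_force: 1.4
```

Call:
apply_moves:
  deltas:
    - {"claw": 1, "delta_pos": [-0.15, 0, 0], "yaw": 0}
    - {"claw": 1, "delta_pos": [0, 0.5, 0], "yaw": 0}
    - {"claw": 1, "delta_pos": [0, 0.7, 0], "yaw": 0}
    - {"claw": 1, "delta_pos": [0, 0.7, 0], "yaw": 0}
    - {"claw": 1, "delta_pos": [0, 0.7, 0], "yaw": 0}
    - {"claw": 1, "delta_pos": [0, 0.7, 0], "yaw": 0}
    - {"claw": 1, "delta_pos": [0, 0.7, 0], "yaw": 0}
    - {"claw": 1, "delta_pos": [0, 0.4, 0], "yaw": 0}

```text
clock: 9.1
eef_pos: [555.4, -1.9, 202.7]
tcp_rot: [3.141, 0.0, 1.932]
contact_force: [-2.4, -0.9, 2.9]
opening: 0.0
grasp_force: 1.5
```

```bash
python3 chk.py pics/mid2.png
```

```text
9.15 [555.7  -1.8 202.7] [-1.09  0.57  2.21]
```

View pics/mid2.png

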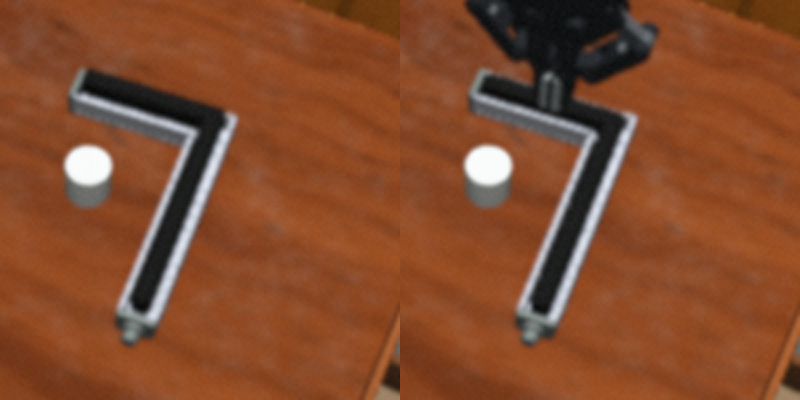

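The strip and cap are where they were, and the fingertips sit on the short leg at about (548,100) in the right crop. I'll finish the stroke to its free end, then lift.

Call:
apply_moves:
  deltas:
    - {"claw": 1, "delta_pos": [0, 0.5, 0], "yaw": 0}
    - {"claw": 1, "delta_pos": [0, 0.7, 0], "yaw": 0}
    - {"claw": 1, "delta_pos": [0, 0.7, 0], "yaw": 0}
    - {"claw": 1, "delta_pos": [0, 0.7, 0], "yaw": 0}
    - {"claw": 1, "delta_pos": [0, 0.7, 0], "yaw": 0}
    - {"claw": 1, "delta_pos": [0, 0.7, 0], "yaw": 0}
    - {"claw": 1, "delta_pos": [0, 0.7, 0], "yaw": 0}
    - {"claw": 1, "delta_pos": [0, 0.35, 0], "yaw": 0}

```text
clock: 10.15
eef_pos: [602.7, 16.0, 202.7]
tcp_rot: [3.141, 0.0, 1.932]
contact_force: [-1.8, -1.1, 3.0]
opening: -0.002
grasp_force: 1.5
```

Call:
apply_moves:
  deltas:
    - {"claw": 1, "delta_pos": [0, 0, 0], "yaw": 0}
    - {"claw": 1, "delta_pos": [0, 0, 0], "yaw": 0}

```text
clock: 10.4
eef_pos: [602.6, 15.9, 202.9]
tcp_rot: [3.14, 0.0, 1.932]
contact_force: [1.3, 1.2, 2.0]
opening: 0.0
grasp_force: 1.4
```

Position relative to the corner is about 95 mm along and 1 mm across, so the stroke has reached the end. I'll lift straight up.

Call:
apply_moves:
  deltas:
    - {"claw": 1, "delta_pos": [0, 0, -0.4], "yaw": 0}
    - {"claw": 1, "delta_pos": [0, 0, -0.8], "yaw": 0}
    - {"claw": 1, "delta_pos": [0, 0, -2], "yaw": 0}
    - {"claw": 1, "delta_pos": [0, 0, -3], "yaw": 0}
    - {"claw": 1, "delta_pos": [0, 0, -3], "yaw": 0}
    - {"claw": 1, "delta_pos": [0, 0, -1], "yaw": 0}
    - {"claw": 1, "delta_pos": [0, 0, 0], "yaw": 0}
    - {"claw": 1, "delta_pos": [0, 0, 0], "yaw": 0}

```text
clock: 11.4
eef_pos: [601.7, 15.8, 303.7]
tcp_rot: [-3.14, -0.001, 1.932]
contact_force: [0.1, 0.2, -0.5]
opening: -0.001
grasp_force: 0.0
```

```bash
python3 chk.py pics/end.png
```

```text
11.45 [601.7  15.8 303.5] [0.38 0.3  0.05]
```

View pics/end.png

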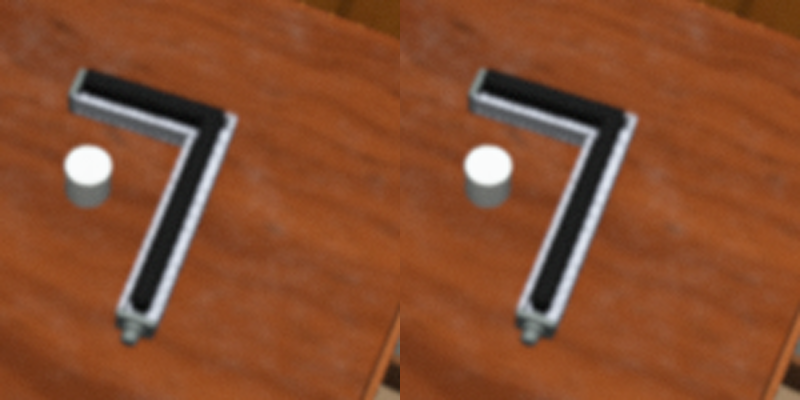

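The before and after crops match: the unit (stub at (530,333)) and cap (487,170) are unmoved, the bar has sprung back up, and the arm is clear. I'll hand the job in.

```bash
python3 -c "
from rig import r
print(r.sign_off())"
```

```text
the job is handed in; nothing more can be done
None
```

The strip was stroked once without lifting, from the long leg's free end round the corner to the short leg's free end, pressed in about 4 mm throughout; it sprang back up, the strip and cap show no shift in the before/after pictures, and I handed the job in at about 11.5 s on the robot's clock.

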